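# Load the bottle dryer and start it

### The arm

A 6-joint arm with a two-finger parallel gripper is mounted at the origin on the work surface. World frame = base frame: x ahead of the robot, y to its left, z up, the work surface at z = 0. Lengths are in m, angles in rad, forces in N, time in s.
With the tool pointing down it reaches from about 0.275 to 0.975 m from the base axis. Payload 8.4 kg.
Tool frame: the origin (TCP) lies midway between the tips of the shut fingers; the grasp point (between the pads) lies 19 mm behind it (robot.grip_depth is the distance from the TCP to the grasp point, in m); z points along the fingers, y is the line along which they close (so a half turn about z gives the same grasp; the last joint's range is limited). The gripper opens to 92 mm and grips with 3 to 60 N. Pads are 20 mm wide; open, the fingers measure 128 mm over their backs; the gripper's body (75 mm by 189 mm) begins 69 mm behind the grasp point.
Start: joints at [-1.235, 0.353, 1.633, -0, 1.155, -0.002], TCP at [0.207, -0.59, 0.215] pointing down, gripper open.
Joint ranges: [-2.63, 2.63], [-0.92, 2.1], [0.06, 2.66], [-1.3, 4.44], [0, 2.69], [-3.02, 3.02]. Speed limits (rad/s): [2.22, 2.22, 2.79, 3.14, 3.14, 3.14].

### API

Orientations are given as a rotation vector (axis times angle).
In Python, from station import robot gives the robot as it stands. The module is installed in compiled form; this text tells all that it offers.
- The arm moves only by the shell command python3 -m crank 'ROWS' [FORCE]. ROWS is JSON, a list of rows, each a list of 3 entries, a list of its own where there are three numbers: the finger opening in m, from 0 to 0.0919, then the shift along the world's x, y, z in m, then the turn, a rotation vector about the world's x, y, z in degrees. In form: [[grip, [dx, dy, dz], [rx, ry, rz]], ...]. A call has 1 to 12 rows; each row shifts and turns the commanded pose from where the row before left it; what a row does not reach is not made up. A row lasts 1/8 s, in which the tool goes at most 62.5 mm and 10.7 degrees, less where a joint would pass 70% of its speed; a pose out of reach is approached as far as the arm can. A call is refused whole if a number of a shift passes 0.0625 or a number of a turn 10.7, either way. A call with a gripper value outside its range is refused whole. The fingers move at their own pace and stop on an object; FORCE is the grip in N (left out, the last holds). Time passes only in rows, so rows that do not move let the fingers close. It gives the time, the measured TCP pose, the force, the opening and the grip force at its end, in the units of the state.
- robot.read_state(): the state, without advancing time (a new reading comes with each control period).
- robot.camera(name): name is "scene" or "top"; returns a dict with "img" (420x560x3 uint8, blue, green, red), "fov_y" (degrees; the focal length in pixels is half the picture's height over the tangent of half this angle, whatever the lens; pixels are square), "cx", "cy" (the principal point, pixels), "R" (3x3) and "t" (3): a world point X has camera coordinates R X + t. Camera axes: x right, y down, z forward; pixel columns grow to the right and rows downward; lengths in m; the calibration is good to about 2 mm. A picture is of the moment at which its call begins. There is no depth.
- robot.sign_off(): hands the job in; it is judged then, once.
The state is a dict: "clock": time; "joints": joint angles; "qd": joint speeds; "tau": joint torques, N m; "tcp_pos": TCP position; "tcp_rot": TCP orientation; "wrist_force": force on the tool from outside, world axes, zero at the start; "moment": the same for the moment, N m; "opening": opening from 0.0 (shut) to 1.0 (fully open); "grasp_force": force on a finger pad.
Only numpy, scipy, OpenCV 4.12 (cv2) and the standard library are available. Lean on these libraries where they do the work, as an engineer would, in place of code of your own. Each camera call takes 0.05 s, during which the arm holds its last target. There are 200 camera calls.

### The job

The steel blender cup is lying on its side on the drip rest: turn it upside down over the slim peg of the bottle dryer and lower it, without dropping it, until its rim stands on the dryer's deck. Then start the dryer: push the leaning plunger at its end fully home, keep it down for a second and let it come up again. Leave the glass jar, the black lid and the spatula where they are.

Things in the scene. Friction and masses are not known exactly. Their poses are not given: they have to be found in the camera images.
- cup: Brushed steel cup, straight, 52 mm outside diameter, 110 mm tall, 3 mm wall, flaring to 57 mm over the last 15 mm at the mouth. Origin: centre of its closed base (outside). Its z axis runs from the base to the open mouth. Starts lying on the drip rest, base to the robot's right, mouth to its left, axis level and about 55 mm above the counter. About 0.15 kg.
- rack: Drip rest, fixed: white tray 150 x 100 x 6 mm with two level steel wire rails along its x axis, 90 mm long, 32 mm apart, their tops 34 mm above the counter. Origin under the middle of the tray; the cup lies along its x axis, mouth to +x.
- dryer: Bottle dryer, fixed: white slab 160 (x) x 250 (y) mm, its flat deck 50 mm above the counter. Origin: centre of its underside; its long side runs along y, left to right as the robot sees it.
- slim_peg: Slim upright grey peg on the dryer's deck, 18 mm diameter, 80 mm tall, tapering to 8 mm over the top 10 mm. Origin: centre of its foot at deck level, z up. The cup goes over this one; left or right of the other.
- broad_peg: Broad upright grey peg on the deck, 60 mm diameter, 55 mm tall, too wide for the cup. Origin: centre of its foot at deck level.
- plunger (a joint): Start plunger on the grey pod at the dryer's left end (+y): 0 = up, 0.016 m = at its stop. A spring pushes it up again; about 3 N at first, 9 N at the stop.
- plunger_head (a point): Centre of the flat top of the plunger's white round head (34 mm diameter, 12 mm thick, on a steel stem). Its z axis points out of the head along the plunger's line of travel, which leans 35 degrees from vertical away from the dryer (towards its +y); the head moves along -z when pressed. Moves with the head; about 71 mm above the counter when up.
- jar: Bystander: glass jar with a wooden lid, 60 mm across, 85 high. Origin: centre of its underside.
- blender_lid: Bystander: black round lid, 72 mm across, 24 high, lying flat. Origin: centre of its underside.
- spatula: Bystander: kitchen spatula lying flat. Origin: centre of its underside.
There are look-alikes about, which are no part of the job. What is shaped like the cup but yellow is not meant.

How it is judged:
By the outcome, as a careful person would: the job done as asked, in the order asked, and still so for the second after the job is handed in, with the robot touching nothing.
It also fails if it takes over 61 s, if anything falls off the work surface, if the arm or the gripper's body presses on something with over 40 N, if the wrist force passes 120 N, or if a joint passes its speed limit or range.

## Working session

There is one attempt and no reset: what is moved stays moved. The work goes in short steps, Python scripts to look and compute and a shell command to move; the robot and the scene stay as the last step left them, time stands still between calls to the robot, and variables do not carry over. Pictures are saved under pics/ and viewed, at most 10 in all, crops included, and the job is handed in when it is done.

```bash
mkdir -p pics; python3 - <<'E'
from station import robot
import cv2,numpy as np
for n in("scene","top"):
    c=robot.camera(n); cv2.imwrite(f"pics/{n}0.png",c["img"]); print(n,c["fov_y"],c["cx"],c["cy"],np.round(c["R"],4).tolist(),np.round(c["t"],4).tolist())
s=robot.read_state();print(s)
E
```

```text
scene 52.68739089272347 280.37573389586186 202.51338983924396 [[-0.7455, 0.6662, -0.0212], [0.4736, 0.507, -0.7202], [-0.469, -0.547, -0.6934]] [0.4147, -0.1833, 1.2008]
top 54.62322884601577 275.84025709060813 215.83220867255406 [[0.0172, -0.9998, -0.0034], [-0.9905, -0.0166, -0.1362], [0.1361, 0.0057, -0.9907]] [-0.0145, 0.5412, 0.8382]
{'clock': 0.1, 'joints': array([-1.23538391e+00,  3.53599073e-01,  1.63404036e+00,  1.04184600e-05,
        1.15520297e+00, -2.41447505e-03]), 'qd': array([ 8.70149650e-04, -2.70294686e-03, -7.38846017e-04, -4.34766361e-04,
        1.02197263e-03, -2.04955289e-05]), 'tau': array([ 2.17514054e-03, -5.94902694e+01, -3.34930515e+01,  7.00439885e-02,
        1.85656728e-02, -3.22499045e-05]), 'tcp_pos': array([ 0.20699869, -0.5892605 ,  0.21393446]), 'tcp_rot': array([-3.09566615e+00, -5.27923433e-01,  3.10464438e-04]), 'wrist_force': array([-0.45282263,  0.22450395, -0.07494783]), 'moment': array([-0.01979668,  0.00255634,  0.08378335]), 'grasp_force': 0.0, 'opening': 1.002468059123899}
```

View pics/scene0.png

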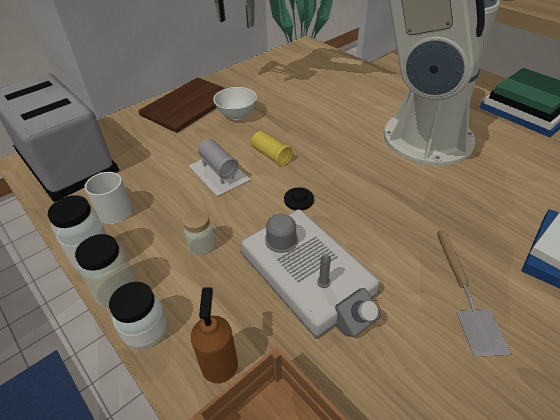

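View pics/top0.png

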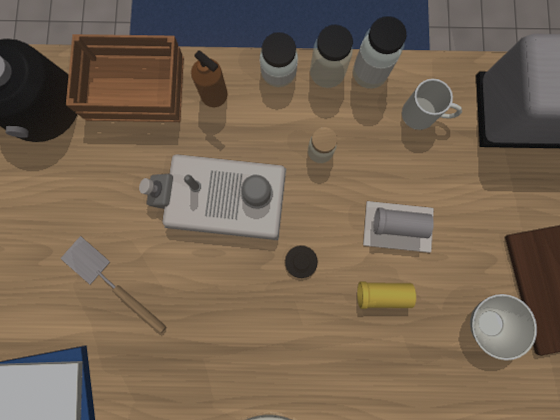

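The scene view shows the cup at about (217,158), the slim peg at (325,270) and the plunger head at (368,311). In the top view, the cup runs from its mouth at (376,222) to its base at (432,224), with the slim peg at (191,183) and the head at (147,186). Next I'll zoom in to get exact pixels.

```bash
python3 - <<'E'
import cv2,numpy as np
t=cv2.imread("pics/top0.png");s=cv2.imread("pics/scene0.png")
def crop(im,x,y,w,h,k):
    return cv2.resize(im[y:y+h,x:x+w],None,fx=k,fy=k,interpolation=cv2.INTER_CUBIC)
a=crop(t,355,190,100,75,4);b=crop(s,180,125,100,75,4)
c=crop(t,130,150,100,75,4);d=crop(s,295,240,100,75,4)
cv2.imwrite("pics/comp.png",np.vstack([np.hstack([a,b]),np.hstack([c,d])]))
E
```

```text
(no output)
```

View pics/comp.png

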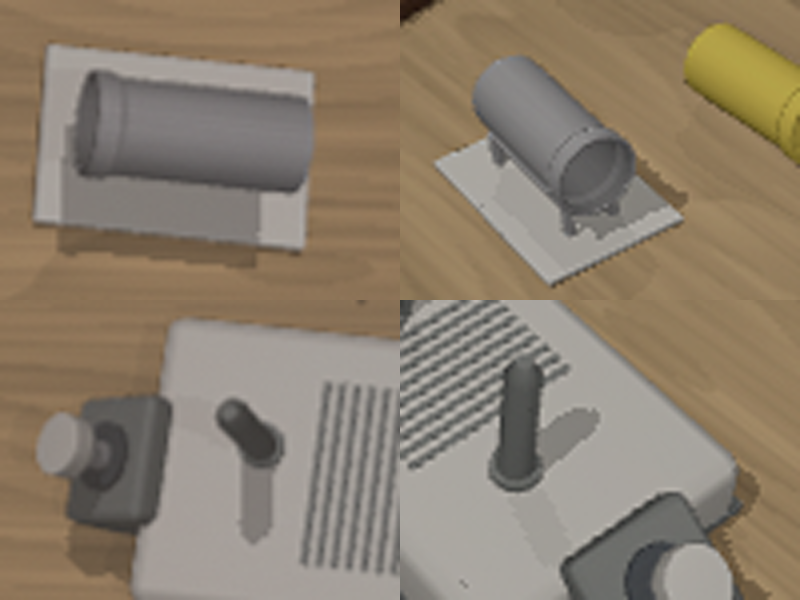

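```bash
cat > h.py <<'E'
import numpy as np
C={"scene":dict(f=210/np.tan(np.radians(52.68739)/2),c=(280.376,202.513),R=np.array([[-0.7455,0.6662,-0.0212],[0.4736,0.507,-0.7202],[-0.469,-0.547,-0.6934]]),t=np.array([0.4147,-0.1833,1.2008])),
"top":dict(f=210/np.tan(np.radians(54.623229)/2),c=(275.84,215.832),R=np.array([[0.0172,-0.9998,-0.0034],[-0.9905,-0.0166,-0.1362],[0.1361,0.0057,-0.9907]]),t=np.array([-0.0145,0.5412,0.8382]))}
def ray(n,p):
    c=C[n];d=c["R"].T@np.array([(p[0]-c["c"][0])/c["f"],(p[1]-c["c"][1])/c["f"],1]);return -c["R"].T@c["t"],d
def plane(n,p,z):
    o,d=ray(n,p);return o+d*(z-o[2])/d[2]
def tri(pt,ps):
    A=np.zeros((3,3));b=np.zeros(3);L=[ray("top",pt),ray("scene",ps)]
    for o,d in L:
        d=d/np.linalg.norm(d);P=np.eye(3)-np.outer(d,d);A+=P;b+=P@o
    x=np.linalg.solve(A,b);return x,[float(np.linalg.norm(np.cross(x-o,d/np.linalg.norm(d)))) for o,d in L][0]
def proj(n,X):
    c=C[n];v=c["R"]@X+c["t"];return c["c"]+c["f"]*v[:2]/v[2]
E
python3 - <<'E'
from h import *
np.set_printoptions(precision=4,suppress=True)
tc=lambda x,y:(355+x/4,190+y/4)
q=[plane("top",tc(*p),.006) for p in[(50,45),(313,73),(302,250),(35,222)]]
sc=lambda x,y:(180+(x-400)/4,125+y/4)
r=[plane("scene",sc(*p),.006) for p in[(552,284),(683,217),(435,161)]]
print("tray top",np.array(q),np.mean(q,0)); print("tray scene",np.array(r))
d=q[0]-q[1]+q[3]-q[2];print("axis yaw deg",np.degrees(np.arctan2(d[1],d[0])))
print("mouth",tri(tc(94,124),sc(598,172)))
print("tip",plane("top",(187.75,177.5),.13),plane("scene",(326.25,255.5),.13),tri((187.75,177.5),(326.25,255.5)))
print("foot",plane("top",(195.5,187.5),.05),plane("scene",(324.25,284.5),.05))
print("head",tri((144.5,186.25),(369.5,308.25)),plane("top",(144.5,186.25),.071),plane("scene",(369.5,308.25),.071))
e=[plane("top",p,.05) for p in[(173,156),(285,166),(277,238),(164,228)]];print("dryer",np.array(e),np.mean(e,0))
print("base top",plane("top",tc(305,142),.055))
print("camheights",ray("top",(0,0))[0],ray("scene",(0,0))[0])
E
```

```text
tray top [[ 0.582  -0.2097  0.006 ]
 [ 0.5686 -0.3561  0.006 ]
 [ 0.4699 -0.3466  0.006 ]
 [ 0.4828 -0.2001  0.006 ]] [ 0.5258 -0.2781  0.006 ]
tray scene [[ 0.5795 -0.2025  0.006 ]
 [ 0.4816 -0.1964  0.006 ]
 [ 0.5661 -0.3535  0.006 ]]
axis yaw deg 84.86532133577984
mouth (array([ 0.5292, -0.2187,  0.057 ]), 0.002869088131860819)
tip [0.6011 0.167  0.13  ] [0.5974 0.17   0.13  ] (array([0.5994, 0.1686, 0.1307]), 0.002294875130316805)
foot [0.5979 0.1677 0.05  ] [0.6001 0.1733 0.05  ]
head (array([0.593 , 0.2698, 0.075 ]), 0.0011788725937983903) [0.5945 0.2702 0.071 ] [0.5898 0.2693 0.071 ]
dryer [[ 0.6666  0.2195  0.05  ]
 [ 0.6483 -0.0233  0.05  ]
 [ 0.4925 -0.0086  0.05  ]
 [ 0.5097  0.2305  0.05  ]] [0.5793 0.1045 0.05  ]
base top [ 0.5239 -0.3317  0.055 ]
camheights [ 0.4222 -0.0103  0.9041] [0.9591 0.4735 0.7094]
```

The two cameras agree to within about 3 mm. The cup's axis yaws about 85°, centred near (0.524, -0.275), and the slim peg is near (0.599, 0.169). I'll approach with the tool leaning 30° towards the mouth, so it still points partly down when I place the cup.

```bash
python3 -m crank '[[0.0919,[0.0385,0.029,0.005],[0,0,8.2]],[0.0919,[0.0385,0.029,0.005],[0,0,8.2]],[0.0919,[0.0385,0.029,0],[0,0,8.2]],[0.0919,[0.0385,0.029,0],[0,0,8.2]],[0.0919,[0.0385,0.029,0],[0,0,8.2]],[0.0919,[0.0385,0.029,0],[0,0,8.2]],[0.0919,[0.0385,0.029,0],[0,0,8.2]],[0.0919,[0.0385,0.029,0],[0,0,8.2]],[0.0919,[0,0,0],[7.5,-0.7,0]],[0.0919,[0,0,0],[7.5,-0.7,0]],[0.0919,[0,0,0],[7.5,-0.7,0]],[0.0919,[0,0,0],[7.5,-0.7,0]]]' 30
cat > st.py <<'E'
from station import robot
import numpy as np,json
from scipy.spatial.transform import Rotation as Ro
np.set_printoptions(precision=4,suppress=True)
s=robot.read_state();R=Ro.from_rotvec(s["tcp_rot"]).as_matrix()
g=s["tcp_pos"]-robot.grip_depth*R[:,2]
print("t",s["clock"],"J",s["joints"],"tcp",s["tcp_pos"],"grasp",g,"\nx",R[:,0],"y",R[:,1],"z",R[:,2],"F",s["wrist_force"],"op",s["opening"],"gf",s["grasp_force"])
open("log.txt","a").write(json.dumps([list(s["joints"]),list(s["tcp_pos"]),list(s["tcp_rot"])])+"\n")
E
python3 st.py
```

```text
clock: 1.6
tcp_pos: [0.5152, -0.3578, 0.2248]
tcp_rot: [-2.016, -1.846, -0.55]
wrist_force: [0.2, -0.2, -0.5]
opening: 1.001
grasp_force: 0.0
t 1.6 J [-0.8265  0.554   1.4072  0.3853  1.5549 -0.8189] tcp [ 0.5152 -0.3578  0.2248] grasp [ 0.5143 -0.3672  0.2409] 
x [0.0747 0.8596 0.5055] y [ 0.9961 -0.0885  0.0032] z [ 0.0475  0.5032 -0.8628] F [ 0.1962 -0.1557 -0.4561] op 1.0007381471440526 gf 0.0
```

```bash
python3 -m crank '[[0.0919,[0.002,0.011,-0.05],[0,0,0]],[0.0919,[0.0016,0.011,-0.05],[0,0,0]],[0.0919,[0.0012,0.0125,-0.0215],[0,0,0]],[0.0919,[0.0012,0.0125,-0.0215],[0,0,0]],[0.0919,[0.0012,0.0125,-0.0215],[0,0,0]],[0.0919,[0.0012,0.0125,-0.0215],[0,0,0]],[0.0919,[0,0,0],[0,0,0]]]' 
python3 st.py; python3 - <<'E'
from station import robot
import cv2,numpy as np
im=[cv2.resize(robot.camera(n)["img"][y:y+100,x:x+133],(400,300)) for n,x,y in(("scene",150,100),("top",340,170))]
cv2.imwrite("pics/pre.png",np.hstack(im))
E
```

```text
clock: 2.48
tcp_pos: [0.5224, -0.2841, 0.037]
tcp_rot: [-2.016, -1.846, -0.544]
wrist_force: [0.9, -1.3, 0.1]
opening: 1.005
grasp_force: 0.0
t 2.475 J [-0.7442  0.7014  1.6219  0.4428  1.1966 -0.8998] tcp [ 0.5224 -0.2841  0.037 ] grasp [ 0.5216 -0.2935  0.0532] 
x [0.0761 0.8604 0.5039] y [ 0.9961 -0.0877 -0.0007] z [ 0.0436  0.502  -0.8637] F [ 0.8706 -1.3244  0.138 ] op 1.0045824166474453 gf 0.0
```

View pics/pre.png

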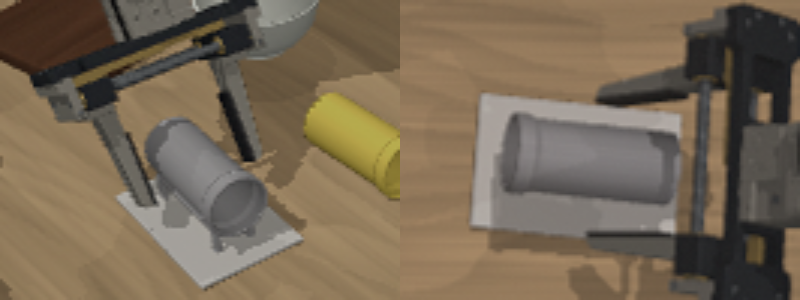

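The fingers straddle the cup cleanly in both views, so I'll close them and lift.

```bash
python3 -m crank '[[0.07,[0,0,0],[0,0,0]],[0.06,[0,0,0],[0,0,0]],[0.05,[0,0,0],[0,0,0]],[0.04,[0,0,0],[0,0,0]],[0.04,[0,0,0],[0,0,0]],[0.04,[0,0,0],[0,0,0]]]' 30
python3 st.py
python3 - <<'E'
import json,numpy as np
from scipy.optimize import least_squares
from scipy.spatial.transform import Rotation as Ro
D=[json.loads(l) for l in open("log.txt")]
D.append([[-1.23538391,.353599,1.63404,0,1.155203,-.002414],[.20699869,-.5892605,.21393446],[-3.09566615,-.527923433,.00031]])
def fk(p,q,s4=1):
    h,a0,L1,e,L2,L3=p
    r=Ro.from_euler("z",q[0]);x=r.apply([a0,0,0])+[0,0,h]
    r=r*Ro.from_euler("y",q[1]);x=x+r.apply([0,0,L1])
    r=r*Ro.from_euler("y",q[2]);x=x+r.apply([e,0,L2])
    r=r*Ro.from_euler("z",s4*q[3])*Ro.from_euler("y",q[4]);x=x+r.apply([0,0,L3])
    return x,r.apply([0,0,1]),r*Ro.from_euler("z",q[5])
for s in(1,-1):
    def res(p):return np.concatenate([np.array(fk(p,d[0],s)[0])-d[1] for d in D]+[1e-3*(np.array(p)-[.3,0,.4,0,.4,.3])])
    o=least_squares(res,[.3,0,.4,0,.4,.3]);print(s,o.x.round(4),np.abs(o.fun).max())
    for d in D: print(fk(o.x,d[0],s)[1].round(3),Ro.from_rotvec(d[2]).as_matrix()[:,2].round(3),fk(o.x,d[0],s)[2].as_matrix()[:,1].round(3),Ro.from_rotvec(d[2]).as_matrix()[:,1].round(3))
E
```

```text
clock: 3.32
tcp_pos: [0.5246, -0.2861, 0.0391]
tcp_rot: [-2.02, -1.849, -0.547]
wrist_force: [4.7, -0.2, 4.4]
opening: 0.568
grasp_force: 30.0
t 3.325 J [-0.7448  0.6989  1.6191  0.4441  1.1961 -0.8997] tcp [ 0.5246 -0.2861  0.0391] grasp [ 0.5236 -0.2955  0.0553] 
x [0.0751 0.862  0.5014] y [ 0.996  -0.0893  0.0043] z [ 0.0485  0.499  -0.8652] F [ 4.7114 -0.1835  4.4365] op 0.5679233899894761 gf 30.003022961318493
1 [ 0.2944 -0.0009  0.5746  0.0615  0.4942  0.3632] 0.0014124990722990671
[ 0.047  0.503 -0.863] [ 0.047  0.503 -0.863] [0.075 0.86  0.505] [ 0.996 -0.088  0.003]
[ 0.044  0.502 -0.864] [ 0.044  0.502 -0.864] [0.076 0.86  0.504] [ 0.996 -0.088 -0.001]
[ 0.049  0.499 -0.865] [ 0.049  0.499 -0.865] [0.075 0.862 0.501] [ 0.996 -0.089  0.004]
[-0.     0.001 -1.   ] [-0.     0.001 -1.   ] [0.943 0.331 0.   ] [ 0.331 -0.943 -0.001]
-1 [ 0.2143  0.1781 -0.6672 -0.5054  0.5123 -0.3627] 0.00807319379739685
[-0.505 -0.006 -0.863] [ 0.047  0.503 -0.863] [-0.064  0.997  0.031] [ 0.996 -0.088  0.003]
[-0.497 -0.085 -0.864] [ 0.044  0.502 -0.864] [-0.358  0.927  0.115] [ 0.996 -0.088 -0.001]
[-0.493 -0.089 -0.865] [ 0.049  0.499 -0.865] [-0.359  0.927  0.109] [ 0.996 -0.089  0.004]
[-0.     0.001 -1.   ] [-0.     0.001 -1.   ] [0.943 0.331 0.   ] [ 0.331 -0.943 -0.001]
```

The joint model fits to about 1 mm, and the cup is held at 52 mm opening with 30 N. Next I'll find which directions the tool can point when placing, within the joint ranges.

```bash
cat > kin.py <<'E'
import numpy as np
from scipy.optimize import least_squares
from scipy.spatial.transform import Rotation as Ro
P=[.2944,-.0009,.5746,.0615,.4942,.3632]
lo=np.array([-2.63,-.92,.06,-1.3,0,-3.02]);hi=np.array([2.63,2.1,2.66,4.44,2.69,3.02])
def fk(q,full=False):
    h,a0,L1,e,L2,L3=P
    r=Ro.from_euler("z",q[0]);x=r.apply([a0,0,0])+[0,0,h]
    r=r*Ro.from_euler("y",q[1]);x=x+r.apply([0,0,L1])
    r=r*Ro.from_euler("y",q[2]);el=x;x=x+r.apply([e,0,L2]);w=x
    r=r*Ro.from_euler("z",q[3])*Ro.from_euler("y",q[4]);x=x+r.apply([0,0,L3])
    M=(r*Ro.from_euler("z",q[5])).as_matrix();T=np.c_[M[:,1],-M[:,0],M[:,2]]
    return (x,T,el,w) if full else (x,T)
def ik(x,T,q0):
    def f(q):
        a,B=fk(q);return np.r_[5*(a-x),(B-T).ravel()]
    o=least_squares(f,np.clip(q0,lo+1e-3,hi-1e-3),bounds=(lo,hi));return o.x,np.abs(o.fun).max()
E
python3 - <<'E'
from kin import *
np.set_printoptions(precision=2,suppress=True)
g=np.array([.5992,.169,.125])
rng=np.random.default_rng(0);q00=np.array([-.74,.7,1.62,.44,1.2,-.9])
for psi in range(0,360,20):
    a=np.radians(psi);u=np.array([np.cos(a),np.sin(a),0])
    z=.866*u-[0,0,.5];x=-.5*u-[0,0,.866];T=np.c_[x,np.cross(z,x),z]
    S=[]
    for k in range(12):
        q0=q00+[1,0,0,0,0,0] if k==0 else rng.uniform(lo,hi)
        q,e=ik(g+.019*z,T,q0)
        if e<.01 and not any(np.abs(q-s).max()<.1 for s in S):
            S.append(q);w=fk(q,True)[3];print(psi,q,"m",np.minimum(q-lo,hi-q).min().round(2),"wrist",w)
E
```

```text
0 [0.51 0.52 2.38 3.75 0.84 1.41] m 0.28 wrist [0.3  0.17 0.3 ]
20 [0.21 0.52 2.41 2.98 0.84 1.61] m 0.25 wrist [0.32 0.07 0.3 ]
40 [-0.06  0.53  2.32  2.23  0.86  1.83] m 0.34 wrist [ 0.37 -0.02  0.3 ]
60 [-0.2   0.58  2.14  1.64  0.96  2.05] m 0.52 wrist [ 0.45 -0.09  0.3 ]
80 [-0.22  0.66  1.92  1.24  1.16  2.19] m 0.74 wrist [ 0.55 -0.12  0.3 ]
100 [-0.19  0.75  1.69  0.97  1.39  2.23] m 0.79 wrist [ 0.65 -0.12  0.3 ]
120 [-0.12  0.85  1.46  0.77  1.62  2.21] m 0.81 wrist [ 0.75 -0.09  0.3 ]
140 [-0.03  0.94  1.26  0.59  1.83  2.12] m 0.86 wrist [ 0.83 -0.02  0.3 ]
160 [0.08 1.01 1.09 0.41 2.01 1.98] m 0.68 wrist [0.88 0.07 0.3 ]
180 [0.19 1.06 0.98 0.19 2.13 1.77] m 0.56 wrist [0.9  0.17 0.3 ]
200 [ 0.3   1.07  0.96 -0.05  2.16  1.52] m 0.53 wrist [0.88 0.27 0.3 ]
220 [ 0.41  1.04  1.02 -0.29  2.09  1.28] m 0.6 wrist [0.83 0.36 0.3 ]
240 [ 0.52  0.98  1.15 -0.49  1.94  1.1 ] m 0.75 wrist [0.75 0.43 0.3 ]
260 [ 0.62  0.9   1.34 -0.67  1.75  0.98] m 0.63 wrist [0.65 0.46 0.3 ]
280 [ 0.7   0.81  1.56 -0.85  1.52  0.92] m 0.45 wrist [0.55 0.46 0.3 ]
300 [ 0.76  0.71  1.79 -1.07  1.29  0.92] m 0.23 wrist [0.45 0.43 0.3 ]
340 [0.7  0.56 2.23 4.42 0.9  1.17] m 0.02 wrist [0.32 0.27 0.3 ]
```

Pointing the tool along about 265° is comfortable for the joints. That makes the move a single -90° turn about the closing axis, with the gripper on the free +y side.

```bash
python3 -m crank '[[0.04,[0,0,0.02],[0,0,0]],[0.04,[0,0,0.035],[0,0,0]],[0.04,[0,0,0.045],[0,0,0]],[0.04,[0,0,0.045],[0,0,0]],[0.04,[0,0,0.04],[0,0,0]]]' 
python3 st.py
python3 -m crank '[[0.04,[0.0061,0.0366,0],[-7.47,0.67,0]],[0.04,[0.0061,0.0366,0],[-7.47,0.67,0]],[0.04,[0.0061,0.0366,0],[-7.47,0.67,0]],[0.04,[0.0061,0.0366,0],[-7.47,0.67,0]],[0.04,[0.0061,0.0366,0],[-7.47,0.67,0]],[0.04,[0.0061,0.0366,0],[-7.47,0.67,0]],[0.04,[0.0061,0.0366,0],[-7.47,0.67,0]],[0.04,[0.0061,0.0366,0],[-7.47,0.67,0]],[0.04,[0.0061,0.0366,0],[-7.47,0.67,0]],[0.04,[0.0061,0.0366,0],[-7.47,0.67,0]],[0.04,[0.0061,0.0366,0],[-7.47,0.67,0]],[0.04,[0.0061,0.0366,0],[-7.47,0.67,0]]]'
python3 -m crank '[[0.04,[0,0,0],[0,0,0]],[0.04,[0,0,0],[0,0,0]]]'
python3 st.py; python3 - <<'E'
from station import robot
import cv2,numpy as np
a=robot.camera("scene")["img"];b=robot.camera("top")["img"]
cv2.imwrite("pics/hs.png",a);cv2.imwrite("pics/ht.png",b)
cv2.imwrite("pics/hover.png",np.hstack([cv2.resize(a[170:320,240:440],(400,300)),cv2.resize(b[120:270,100:300],(400,300))]))
E
```

```text
clock: 3.95
tcp_pos: [0.5226, -0.2855, 0.2258]
tcp_rot: [-2.018, -1.848, -0.544]
wrist_force: [0.3, 0.1, -1.5]
opening: 0.566
grasp_force: 30.0
t 3.95 J [-0.745   0.4819  1.5221  0.4109  1.4844 -0.7658] tcp [ 0.5226 -0.2855  0.2258] grasp [ 0.5218 -0.2948  0.242 ] 
x [0.0754 0.8619 0.5014] y [ 0.9961 -0.0881  0.0015] z [ 0.0455  0.4994 -0.8652] F [ 0.3282  0.072  -1.5012] op 0.5664869881181828 gf 29.99857334420085
clock: 5.45
tcp_pos: [0.5966, 0.1549, 0.2249]
tcp_rot: [1.662, 1.522, -0.961]
wrist_force: [1.0, -0.9, -1.5]
opening: 0.561
grasp_force: 30.0
clock: 5.7
tcp_pos: [0.5965, 0.153, 0.224]
tcp_rot: [1.665, 1.527, -0.959]
wrist_force: [0.5, 0.6, -0.1]
opening: 0.563
grasp_force: 30.0
t 5.7 J [ 0.6363  0.7448  1.3738 -0.7282  1.8004  0.8533] tcp [0.5965 0.153  0.224 ] grasp [0.598  0.1691 0.2333] 
x [ 0.0431  0.5001 -0.8649] y [ 0.9962 -0.087  -0.0006] z [-0.0756 -0.8616 -0.5019] F [ 0.4886  0.5553 -0.1067] op 0.5631190679023154 gf 29.998928625136614
```

View pics/hover.png

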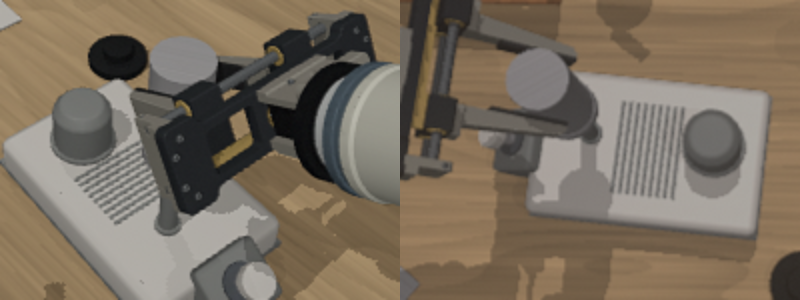

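```bash
python3 - <<'E'
from h import *
print("base pred top",proj("top",np.array([.598,.169,.268])),"scene",proj("scene",np.array([.598,.169,.268])))
print("seen base xy @.268 top",plane("top",(169.2,160),.268),"scene",plane("scene",(331.5,199.5),.268))
print("tri",tri((169.2,160),(331.5,199.5)))
E
```

```text
base pred top [167.76002171 159.69357121] scene [330.44064472 197.61348496]
seen base xy @.268 top [0.59748967 0.16665924 0.268     ] scene [0.59990304 0.17300339 0.268     ]
tri (array([0.59760082, 0.1690151 , 0.26384398]), 0.001583130939800323)
```

The cup is upright and within 2 mm of the peg's axis, so I'll lower it.

```bash
python3 -m crank '[[0.04,[0.001,0,-0.02],[0,0,0]],[0.04,[0,0,-0.02],[0,0,0]],[0.04,[0,0,-0.02],[0,0,0]],[0.04,[0,0,-0.016],[0,0,0]],[0.04,[0,0,-0.012],[0,0,0]],[0.04,[0,0,-0.006],[0,0,0]],[0.04,[0,0,0],[0,0,0]],[0.04,[0,0,0],[0,0,0]]]'
python3 -m crank '[[0.04,[0,0,-0.003],[0,0,0]],[0.04,[0,0,0],[0,0,0]]]'; python3 st.py
```

```text
clock: 6.8
tcp_pos: [0.598, 0.1537, 0.1301]
tcp_rot: [1.665, 1.526, -0.958]
wrist_force: [0.5, 0.3, -0.8]
opening: 0.568
grasp_force: 30.0
clock: 7.05
tcp_pos: [0.5977, 0.1535, 0.1266]
tcp_rot: [1.665, 1.527, -0.959]
wrist_force: [0.3, 0.3, -1.2]
opening: 0.566
grasp_force: 30.0
t 7.05 J [ 0.636   0.8612  1.3918 -0.7124  1.6989  0.9431] tcp [0.5977 0.1535 0.1266] grasp [0.5991 0.1696 0.136 ] 
x [ 0.0431  0.5002 -0.8648] y [ 0.9962 -0.0869 -0.0006] z [-0.0754 -0.8615 -0.5021] F [ 0.2914  0.2521 -1.2067] op 0.5661896766351273 gf 29.99906139448285
```

Free so far (Fz about -1.2 N). I'll go down in 2 mm steps until it touches.

```bash
for i in 1 2; do :; done
python3 -m crank '[[0.04,[0,0,-0.003],[0,0,0]],[0.04,[0,0,0],[0,0,0]]]' | grep -E "tcp_pos|force"
python3 -m crank '[[0.04,[0,0,-0.002],[0,0,0]],[0.04,[0,0,0],[0,0,0]]]' | grep -E "tcp_pos|force"
python3 -m crank '[[0.04,[0,0,-0.002],[0,0,0]],[0.04,[0,0,0],[0,0,0]]]' | grep -E "tcp_pos|force"
```

```text
tcp_pos: [0.5976, 0.1535, 0.1233]
wrist_force: [0.3, -0.5, -1.4]
grasp_force: 30.0
tcp_pos: [0.5977, 0.1535, 0.1214]
wrist_force: [0.9, -0.4, -1.4]
grasp_force: 30.0
tcp_pos: [0.5978, 0.1534, 0.1198]
wrist_force: [1.0, -1.0, 1.3]
grasp_force: 30.0
```

```bash

python3 -m crank '[[0.04,[0,0,-0.001],[0,0,0]],[0.04,[0,0,0],[0,0,0]]]' | grep -E "tcp_pos|force"
python3 -m crank '[[0.04,[0,0,-0.001],[0,0,0]],[0.04,[0,0,0],[0,0,0]]]' | grep -E "tcp_pos|force"
```

```text
tcp_pos: [0.5978, 0.1532, 0.1197]
wrist_force: [-0.8, -0.9, 6.5]
grasp_force: 30.0
tcp_pos: [0.5978, 0.1531, 0.1196]
wrist_force: [-0.9, -1.7, 10.2]
grasp_force: 30.0
```

The rim is on the deck. I'll unload slightly, open gently, back out along the tool axis and check.

```bash

python3 -m crank '[[0.04,[0,0,0.0013],[0,0,0]],[0.052,[0,0,0],[0,0,0]]]' 5 | grep -E "force|opening"
python3 -m crank '[[0.056,[0,0,0],[0,0,0]],[0.062,[0,0,0],[0,0,0]],[0.075,[0,0,0],[0,0,0]],[0.0919,[0,0,0],[0,0,0]],[0.0919,[0,0,0],[0,0,0]],[0.0919,[0,0,0],[0,0,0]]]' 
python3 -m crank '[[0.0919,[0.0015,0.0172,0.01],[0,0,0]],[0.0919,[0.0022,0.0258,0.015],[0,0,0]],[0.0919,[0.0022,0.0258,0.015],[0,0,0]],[0.0919,[0.003,0.0344,0.02],[0,0,0]],[0.0919,[0.003,0.0344,0.03],[0,0,0]],[0.0919,[0,0.02,0.05],[0,0,0]],[0.0919,[0,0.02,0.05],[0,0,0]],[0.0919,[0,0,0],[0,0,0]]]' 
python3 st.py; python3 - <<'E'
from station import robot
import cv2,numpy as np
a=robot.camera("scene")["img"];b=robot.camera("top")["img"]
cv2.imwrite("pics/ps.png",a);cv2.imwrite("pics/pt.png",b)
cv2.imwrite("pics/placed.png",np.hstack([cv2.resize(a[195:345,240:440],(400,300)),cv2.resize(b[120:270,100:300],(400,300))]))
E
```

```text
wrist_force: [-0.5, -1.5, 4.0]
opening: 0.573
grasp_force: 5.0
clock: 9.3
tcp_pos: [0.5977, 0.1535, 0.1189]
tcp_rot: [1.665, 1.527, -0.96]
wrist_force: [0.1, -0.2, -0.1]
opening: 1.004
grasp_force: 0.0
clock: 10.3
tcp_pos: [0.6098, 0.3343, 0.3139]
tcp_rot: [1.669, 1.528, -0.949]
wrist_force: [-0.0, 0.1, -0.7]
opening: 1.0
grasp_force: 0.0
t 10.3 J [ 0.7896  0.8694  0.9199 -0.7148  2.1342  0.7397] tcp [0.6098 0.3343 0.3139] grasp [0.6112 0.3503 0.3234] 
x [ 0.0478  0.5054 -0.8616] y [ 0.9963 -0.0854  0.0051] z [-0.071  -0.8587 -0.5076] F [-0.014   0.0894 -0.6723] op 0.9995402877412377 gf 0.0
```

View pics/placed.png

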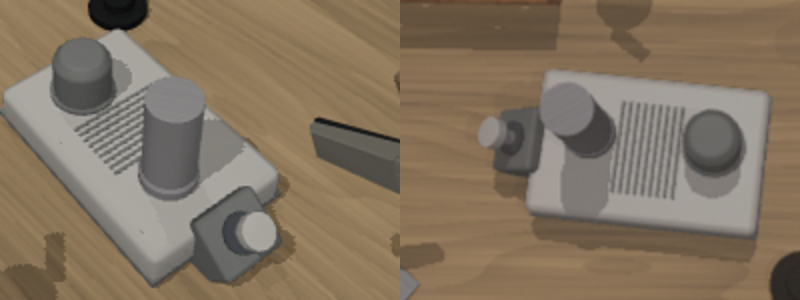

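The cup stands inverted over the slim peg: in the scene view its rim is at about (324,290), resting on the deck. Next I'll shut the fingers, align with the plunger's 35° lean and hover over the head.

```bash

python3 -m crank '[[0,[0,0,0],[8.1,-0.7,0]],[0,[0,0,0],[8.1,-0.7,0]],[0,[0,0,0],[8.1,-0.7,0]],[0,[-0.003,-0.0083,-0.0416],[0,0,0]],[0,[-0.003,-0.0083,-0.0416],[0,0,0]],[0,[-0.003,-0.0083,-0.0416],[0,0,0]],[0,[-0.003,-0.0083,-0.0416],[0,0,0]],[0,[-0.003,-0.0083,-0.0416],[0,0,0]],[0,[0,0,0],[0,0,0]],[0,[0,0,0],[0,0,0]]]' 20
python3 st.py; python3 - <<'E'
from station import robot
import cv2,numpy as np
a=robot.camera("scene")["img"];b=robot.camera("top")["img"]
cv2.imwrite("pics/qs.png",a);cv2.imwrite("pics/qt.png",b)
cv2.imwrite("pics/plh.png",np.hstack([cv2.resize(a[240:340,310:443],(400,300)),cv2.resize(b[130:230,100:233],(400,300))]))
E
```

```text
clock: 11.65
tcp_pos: [0.595, 0.2899, 0.1017]
tcp_rot: [1.956, 1.794, -0.627]
wrist_force: [-0.5, 1.2, 0.8]
opening: 0.001
grasp_force: 0.0
t 11.65 J [ 0.6798  0.774   1.3408 -0.4322  1.4941  0.9039] tcp [0.595  0.2899 0.1017] grasp [0.5959 0.3007 0.117 ] 
x [ 0.0701  0.8113 -0.5804] y [ 0.9962 -0.0866 -0.0007] z [-0.0508 -0.5782 -0.8143] F [-0.4655  1.1524  0.7736] op 0.0006247888276670039 gf 0.0
```

View pics/plh.png

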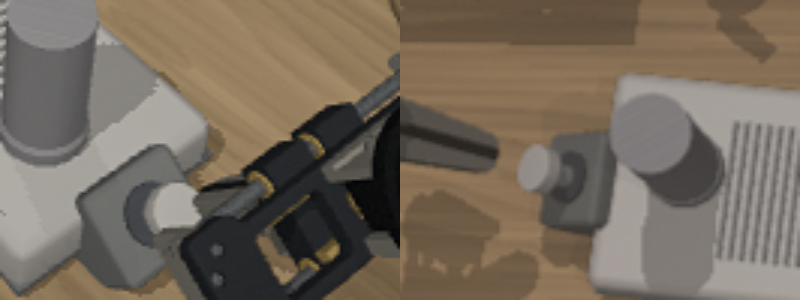

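```bash
python3 - <<'E'
from h import *
t=np.array([.595,.2899,.1017]);z=np.array([-.0508,-.5782,-.8143])
for k in(0,.034):
  for n,o in(("top",(100,130)),("scene",(310,240))):
    p=proj(n,t+k*z);print(k,n,p.round(1),"crop",((p-o)*3+[400*(n=="top"),0]).round(0))
# head mask in clear top picture
import cv2
for f,(x0,x1,y0,y1) in(("pt",(135,158,175,200)),("ps",(355,390,295,325))):
    im=cv2.imread(f"pics/{f}.png")[y0:y1,x0:x1];g=im.min(2);m=((g>120)&(im.max(2).astype(int)-g<30)).astype(np.uint8)
    n,l,s,c=cv2.connectedComponentsWithStats(m);i=1+s[1:,4].argmax();print(f,s[i][:4]+[x0,y0,0,0],c[i]+[x0,y0])
E
```

```text
0 top [129.8 182.7] crop [489. 158.]
0 scene [379.6 308. ] crop [209. 204.]
0.034 top [144.  186.5] crop [532. 170.]
0.034 scene [368.8 308.8] crop [176. 207.]
pt [139 178  11  15] [144.03448276 185.27586207]
ps [359 301  19  20] [368.74545455 310.17090909]
```

The projected contact point lands on the head in both views, so I'll approach and press in small steps while watching the force.

```bash

python3 -m crank '[[0,[-0.0005,-0.0057,-0.0082],[0,0,0]],[0,[-0.0005,-0.0057,-0.0082],[0,0,0]],[0,[-0.0002,-0.0029,-0.0041],[0,0,0]],[0,[0,0,0],[0,0,0]]]' | grep -E "tcp_pos|force"
python3 -m crank '[[0,[-0.0003,-0.0034,-0.0049],[0,0,0]],[0,[-0.0003,-0.0034,-0.0049],[0,0,0]],[0,[0,0,0],[0,0,0]]]' | grep -E "tcp_pos|force"
python3 -m crank '[[0,[-0.0003,-0.0034,-0.0049],[0,0,0]],[0,[0,0,0],[0,0,0]]]' | grep -E "tcp_pos|force"
```

```text
tcp_pos: [0.5932, 0.2748, 0.0799]
wrist_force: [-0.3, -0.6, 0.7]
grasp_force: 0.0
tcp_pos: [0.593, 0.2686, 0.0705]
wrist_force: [-0.5, 1.4, 3.4]
grasp_force: 1.9
tcp_pos: [0.5927, 0.2653, 0.0657]
wrist_force: [-0.5, 2.8, 5.6]
grasp_force: 3.0
```

Contact, with force rising as the spring should (about 8 mm in). I'll carry on to the stop.

```bash

python3 -m crank '[[0,[-0.0002,-0.0029,-0.0041],[0,0,0]],[0,[0,0,0],[0,0,0]]]' | grep -E "tcp_pos|force"
python3 -m crank '[[0,[-0.0002,-0.0017,-0.0025],[0,0,0]],[0,[0,0,0],[0,0,0]]]' | grep -E "tcp_pos|force"
python3 -m crank '[[0,[-0.0001,-0.0014,-0.002],[0,0,0]],[0,[0,0,0],[0,0,0]]]' | grep -E "tcp_pos|force"
```

```text
tcp_pos: [0.5925, 0.2626, 0.0619]
wrist_force: [0.3, 3.9, 7.0]
grasp_force: 3.9
tcp_pos: [0.5924, 0.2612, 0.0598]
wrist_force: [-0.8, 4.3, 7.0]
grasp_force: 4.3
tcp_pos: [0.5925, 0.261, 0.0595]
wrist_force: [-3.2, 10.3, 18.6]
grasp_force: 10.3
```

At the stop: the force jumped to about 21 N and travel ended. I'll press slightly harder, hold for more than a second, then retreat along the axis.

```bash

python3 -m crank '[[0,[0,-0.0006,-0.0008],[0,0,0]],[0,[0,0,0],[0,0,0]],[0,[0,0,0],[0,0,0]],[0,[0,0,0],[0,0,0]],[0,[0,0,0],[0,0,0]],[0,[0,0,0],[0,0,0]],[0,[0,0,0],[0,0,0]],[0,[0,0,0],[0,0,0]],[0,[0,0,0],[0,0,0]],[0,[0,0,0],[0,0,0]],[0,[0,0,0],[0,0,0]],[0,[0,0,0],[0,0,0]]]' | grep -E "clock|tcp_pos|force"
python3 -m crank '[[0,[0.0003,0.0034,0.0049],[0,0,0]],[0,[0.0005,0.0057,0.0082],[0,0,0]],[0,[0.0005,0.0057,0.0082],[0,0,0]],[0,[0.001,0.0115,0.0164],[0,0,0]],[0,[0.002,0.0229,0.0328],[0,0,0]],[0,[0.002,0.0229,0.0328],[0,0,0]],[0,[0,0.04,0.05],[0,0,0]],[0,[0,0.04,0.05],[0,0,0]],[0,[0,0.04,0.02],[0,0,0]],[0,[0,0,0],[0,0,0]],[0,[0,0,0],[0,0,0]]]' | grep -E "clock|tcp_pos|force"
python3 - <<'E'
from station import robot
import cv2,numpy as np
a=robot.camera("scene")["img"];b=robot.camera("top")["img"]
cv2.imwrite("pics/end.png",np.hstack([cv2.resize(a,(400,300)),cv2.resize(b,(400,300))]))
cv2.imwrite("pics/end2.png",np.hstack([cv2.resize(a[195:345,240:440],(400,300)),cv2.resize(b[120:270,100:300],(400,300))]))
cv2.imwrite("pics/endall.png",np.vstack([cv2.imread("pics/end.png"),cv2.imread("pics/end2.png")]))
E
```

```text
clock: 15.12
tcp_pos: [0.5925, 0.261, 0.0595]
wrist_force: [-6.0, 13.1, 23.4]
grasp_force: 13.0
clock: 16.5
tcp_pos: [0.598, 0.4481, 0.2763]
wrist_force: [0.8, -1.1, -0.3]
grasp_force: 0.0
```

View pics/endall.png

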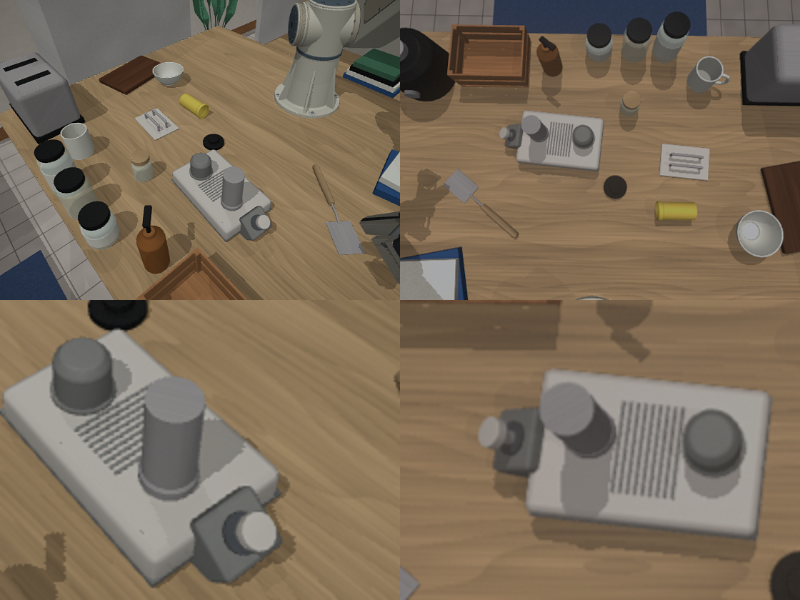

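The cup still stands inverted on the slim peg, the plunger head is back up (scene view, about (369,310)), the bystanders haven't moved, and the arm is clear.

```bash
python3 -c "
from station import robot
print(robot.sign_off())"
```

```text
the job is handed in; nothing more can be done
None
```

The job is done and handed in at about 16.6 s: the steel cup stands upside down over the slim peg with its rim on the deck, the plunger was held at its stop for over a second and came back up, and the jar, lid and spatula were left alone.

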